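# Unlock and load the vial carriage

### The arm

A 6-joint arm with a two-finger parallel gripper is mounted at the origin on the work surface. World frame = base frame: x ahead of the robot, y to its left, z up, the work surface at z = 0. Lengths are in m, angles in rad, forces in N, time in s.
With the tool pointing down it reaches from about 0.35 to 0.975 m from the base axis. Payload 4.9 kg.
Tool frame: the origin (TCP) lies on the centre line of the jaws, within the pads' length; the fingertips stand 8 mm ahead of it and the grasp point (between the pads) lies 11 mm behind it; z points along the fingers, y is the direction in which the jaws open and shut (so a half turn about z gives the same grasp; the last joint's range is limited). The gripper opens to 85 mm and grips with 20 to 120 N. Pads are 22 mm wide; open, the fingers measure 114 mm over their backs; the gripper's body (76 mm by 85 mm) begins 54 mm behind the grasp point. The pads swing forward as they close: fully open they stand 13 mm farther back than shut.
Start: joints at [1.091, 0.053, 1.613, -0, 1.476, -0.119], TCP at [0.221, 0.585, 0.239] pointing down, gripper open.
Joint ranges: [-3.01, 3.01], [-1.01, 2.22], [0.06, 2.58], [-1.02, 4.17], [0.09, 2.62], [-3.14, 3.14]. Speed limits (rad/s): [2.57, 2.57, 3.14, 3.14, 3.14, 3.14].

### API

Orientations are given as a rotation vector (axis times angle).
In Python, from station import get_obs, get_image, calibration, finish_job gives the robot as it stands. The module is installed in compiled form; this text tells all that it offers.
- The arm moves only by the shell command python3 -m jog 'ROWS' [FORCE]. ROWS is JSON, a list of rows, each a list of 7 numbers: the shift along the tool's x, y, z in cm, then the turn, a rotation vector about the tool's x, y, z in rad, then the closure in counts, from 0 (fully open) to 255 (shut). In form: [[dx, dy, dz, ax, ay, az, jaw], ...]. A call has 1 to 8 rows; each row is the pose to reach, as a shift and turn from the pose measured when the call began, along the tool's axes at that moment; what a row does not reach only later rows make up. A row lasts 1/12 s, in which the tool goes at most 41.7 mm and 7.16 degrees, less where a joint would pass 70% of its speed; a pose out of reach is approached as far as the arm can. A call with a gripper value outside its range is refused whole. The fingers move at their own pace and stop on an object; FORCE is the grip in N (left out, the last holds). Time passes only in rows, so rows that repeat a pose let the fingers close. It gives the time, the measured TCP pose, the force and the opening at its end, in the units of the state.
- get_obs(): the state, without advancing time (a new reading comes with each control period).
- get_image(name): name is "side" or "top" or "wrist"; returns the picture (384x512x3 uint8, red, green, blue); there is no depth.
- calibration(name): a dict with "vfov" (degrees; the focal length in pixels is half the picture's height over the tangent of half this angle, whatever the lens; pixels are square), "cx", "cy" (the principal point, pixels), "R" (3x3) and "t" (3): a world point X has camera coordinates R X + t. Camera axes: x right, y down, z forward; pixel columns grow to the right and rows downward; lengths in m; the calibration is good to about 2 mm. A picture is of the moment at which its call begins: read the wrist's pose just before it. calibration takes no time and is no camera call; for the wrist camera it gives the pose at the moment of the call.
- finish_job(): hands the job in, once; it reports no verdict.
The state is a dict: "t": time; "q": joint angles; "dq": joint speeds; "effort": joint torques, N m; "tool_pos": TCP position; "tool_rot": TCP orientation; "contact_force": force on the tool from outside, world axes, zero at the start; "wrist_torque": the same for the moment, N m; "opening": finger opening in m.
Only numpy, scipy, OpenCV 4.12 (cv2) and the standard library are available. Lean on these libraries where they do the work, as an engineer would, in place of code of your own. Each camera call takes 0.05 s, during which the arm holds its last target. There are 200 camera calls.

### The job

The cam on the sample loader is blocking the vial carriage. With the fingertips, push the yellow lever round until it points straight at the red mark, so that the cam's low side faces the carriage; only then push the carriage forward by its white back plate until it is fully home against its two stops. Pick nothing up: do not touch the vials riding in the carriage, and leave the other vials and the things on the bench where they stand.

Things in the scene. Friction and masses are not known exactly. Their poses are not given: they have to be found in the camera images.
- loader: Fixed aluminium base plate of the sample loader, 360 x 130 x 12 mm, on the bench. Origin on the bench; own +x is forward (the carriage's travel), z up; it spans x -170 to 190, y -65 to 65 mm. On its centre line: carriage, cam axis (x 85 mm), red mark (x 172 mm). Two dark stop blocks, 34 mm high, stand at x 22 to 34, y +-22 to +-46 mm; guide strips 24 mm high flank the carriage.
- cam (a joint): Cam angle, rad, counter-clockwise from above positive. 0: the yellow lever points forward at the red mark and the cam's low side faces the carriage. Starts at 1.0 to 2.3 (lever on the loader's +y side); range -0.9 to 2.7. Friction holds it (about 2 N at the peg); no spring, click or stop at 0. The carriage passes only within about 0.3 of 0; elsewhere the cam blocks it after 32 mm.
- cam_axis (a point): Centre of the top of the cam's dark hub, on the cam axis, 46 mm above the bench. The steel cam plate below reaches 45 mm from the axis (20 mm on the low side), its top 34 mm above the bench.
- peg (a point): Centre of the top of the upright yellow peg at the end of the lever, 80 mm above the bench. The peg is 14 mm in diameter, 60 mm from the cam axis, and stands on the lever bar (12 mm wide, top 44 mm above the bench); its free length above the bar is 36 mm.
- mark (a point): Centre of the red mark, 22 x 12 mm, flat on the base plate, 87 mm in front of the cam axis (14 mm above the bench).
- carriage (a joint): How far the carriage has been pushed forward, m. It starts at 0; 0.052 is fully home against the stops. It slides with about 2.5 N of friction and stays where it is left.
- back_plate (a point): Centre line of the rear face of the carriage's white back plate, 50 mm above the bench. The upright plate is 84 mm wide, 8 mm thick, top 78 mm above the bench; the rear face looks to the loader's -x, at x -140 mm at the start. Ahead of it: dark six-hole vial rack 102 x 80 mm, top 46 mm above the bench, then a brass roller of 16 mm diameter that meets the cam.
- vial_a: Loose amber glass vial, 21 mm in diameter and 50 mm tall, green cap, standing in a rack hole of the carriage (nearest the back plate); it rides with the carriage. Origin at the centre of its underside, 20 mm above the bench; top 70 mm above the bench.
- vial_b: Loose amber glass vial, 21 mm in diameter and 50 mm tall, blue cap, standing in a rack hole of the carriage (middle row, loader's -y side); it rides with the carriage. Origin at the centre of its underside, 20 mm above the bench; top 70 mm above the bench.
- vial_c: Loose amber glass vial, 21 mm in diameter and 50 mm tall, green cap, standing in a rack hole of the carriage (front row); it rides with the carriage. Origin at the centre of its underside, 20 mm above the bench; top 70 mm above the bench.
- spare_a: Loose amber vial, 21 x 50 mm, black cap, standing on the bench beside the loader on the robot's side. Origin at the centre of its underside. Leave alone.
- spare_b: Loose amber vial, 21 x 50 mm, green cap, standing on the bench beside the loader on the far side. Origin at the centre of its underside. Leave alone.
- reagent: Amber bottle with blue cap, 68 mm in diameter, 170 mm tall, standing to one side of the loader; origin at the centre of its underside. Leave alone.
- beaker: Glass beaker, 70 mm in diameter, 90 mm tall, standing to one side of the loader; origin at the centre of its underside. Leave alone.
- driver: Screwdriver lying on the bench to the right; origin under its middle. Leave alone.

How it is judged:
On the way, in this order (a step that is already met when the one before it is completed fails the run):
1. the lever points at the red mark (within 0.3 rad), the carriage still back (value of joint cam between -0.3 and 0.3 rad and value of joint carriage below 0.015 m), for 0.2 s.
2. the carriage is pushed fully home (within 4 mm) (value of joint carriage above 0.048 m and value of joint cam between -0.3 and 0.3 rad), for 0.2 s.
At the end, for the whole second after the job is handed in: The carriage is home within 4 mm of its stops and at rest, the cam within 0.3 rad of its low point, and the three vials still stand upright in their rack holes (all of step 2 and velocity of joint carriage below 0.01 m/s and angle between each of vial_a, vial_b, vial_c's own z axis and vertical below 0.25 rad and z of each of vial_a, vial_b, vial_c in the frame of loader below 0.028 m); the robot touches nothing.
It fails at once if the carriage was pushed against the cam before the cam was at its low point (value of joint carriage above 0.02 m and (value of joint cam above 0.4 rad or value of joint cam below -0.4 rad)).
It fails at once if a vial in the carriage was lifted or tipped (not (angle between vial_a's own z axis and vertical below 0.25 rad) or not (angle between vial_b's own z axis and vertical below 0.25 rad) or not (angle between vial_c's own z axis and vertical below 0.25 rad) or not (z of vial_a in the frame of loader below 0.028 m) or not (z of vial_b in the frame of loader below 0.028 m) or not (z of vial_c in the frame of loader below 0.028 m)).
It fails at once if the fingers touched a vial in the carriage (contact force between the fingers and vial_a above 1.5 N or contact force between the fingers and vial_b above 1.5 N or contact force between the fingers and vial_c above 1.5 N).
It fails at once if a bystander was moved by more than 15 mm (distance of any of spare_a, spare_b, reagent, beaker, driver from where it was at the start of the episode above 0.015 m).
It also fails if it takes over 56 s, if anything falls off the work surface, if the arm or the gripper's body presses on something with over 40 N, if the wrist force passes 120 N, or if a joint passes its speed limit or range.

## Working session

There is one attempt and no reset: what is moved stays moved. The work goes in short steps, Python scripts to look and compute and a shell command to move; the robot and the scene stay as the last step left them, time stands still between calls to the robot, and variables do not carry over. Pictures are saved under pics/ and viewed, about 8 in all and at most 12, crops included, and the job is handed in when it is done.

```bash
mkdir -p pics
cat > h.py <<'E'
import numpy as np,cv2
from station import *
from scipy.spatial.transform import Rotation as Ro
def K(n):
    c=calibration(n);f=192/np.tan(np.radians(c["vfov"])/2);return c,f
def ray(n,u,v,z):
    c,f=K(n);R=np.array(c["R"]);t=np.array(c["t"]);o=-R.T@t
    d=R.T@np.array([(u-c["cx"])/f,(v-c["cy"])/f,1]);return o+d*(z-o[2])/d[2]
def proj(n,X):
    c,f=K(n);p=np.array(c["R"])@X+np.array(c["t"]);return [round(float(f*p[0]/p[2]+c["cx"]),1),round(float(f*p[1]/p[2]+c["cy"]),1)]
def save(n,name):
    im=get_image(n);cv2.imwrite(f"pics/{name}.png",cv2.cvtColor(im,cv2.COLOR_RGB2BGR));return im
E
python3 - <<'E'
from h import *
o=get_obs();print({k:np.round(v,3) for k,v in o.items()})
print(Ro.from_rotvec(o["tool_rot"]).as_matrix().round(3))
im=save("top","top0");im2=save("side","side0")
for n in("top","side"):
    c=calibration(n);print(n,c)
E
```

```text
{'t': np.float64(0.0), 'q': array([ 1.091,  0.053,  1.614,  0.   ,  1.476, -0.119]), 'dq': array([-0.001,  0.   , -0.002, -0.001, -0.001, -0.   ]), 'effort': array([ 1.0000e-03, -3.9369e+01, -3.7017e+01, -0.0000e+00,  7.0000e-03,
       -0.0000e+00]), 'tool_pos': array([0.22 , 0.584, 0.238]), 'tool_rot': array([-5.64e-01, -3.09e+00,  3.00e-03]), 'contact_force': array([-0.871, -0.838,  0.156]), 'wrist_torque': array([ 0.003,  0.025, -0.046]), 'opening': np.float64(0.085)}
[[-0.936  0.353 -0.001]
 [ 0.353  0.936 -0.002]
 [ 0.    -0.002 -1.   ]]
top {'vfov': 56.546010040955345, 'cx': 255.34477855850625, 'cy': 193.96297921501565, 'R': array([[ 0.00202168, -0.99997646,  0.0065571 ],
       [-0.98895175, -0.00297123, -0.14820801],
       [ 0.148224  , -0.00618503, -0.98893447]]), 't': array([-0.01762308,  0.55089628,  1.07699545])}
side {'vfov': 45.410888095969426, 'cx': 250.30318918491912, 'cy': 194.63724377410102, 'R': array([[ 0.85395472, -0.51978188,  0.02425135],
       [-0.23465693, -0.4262807 , -0.87362514],
       [ 0.4644324 ,  0.74034557, -0.48599483]]), 't': array([-0.4628302 ,  0.18164754,  0.94762129])}
```

View pics/top0.png

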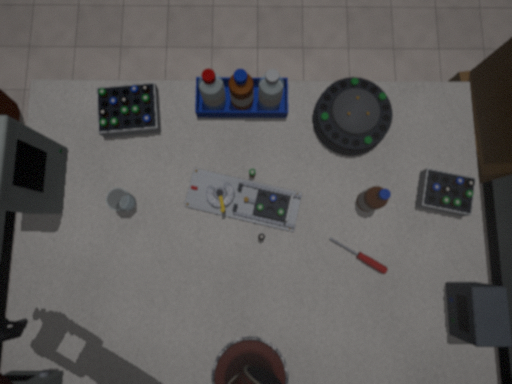

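View pics/side0.png

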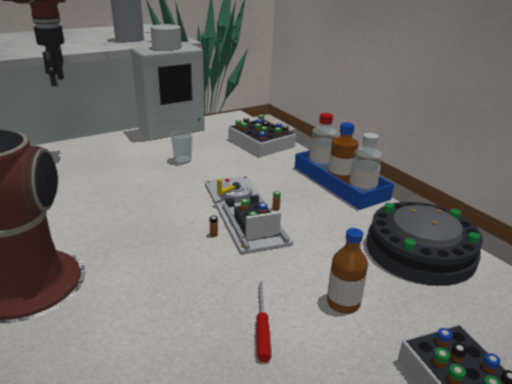

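The top view shows the loader at about (245,198), forward to image left (world +y). The red mark is near (194,187), the lever points down toward the robot near (222,205), and the white plate is on the right near (293,208). I'll enlarge that part.

Run:
```python
from h import *
im=cv2.imread("pics/top0.png")[160:250,180:310]
cv2.imwrite("pics/c0.png",cv2.resize(im,None,fx=6,fy=6,interpolation=cv2.INTER_CUBIC))
```

```text
(no output)
```

View pics/c0.png

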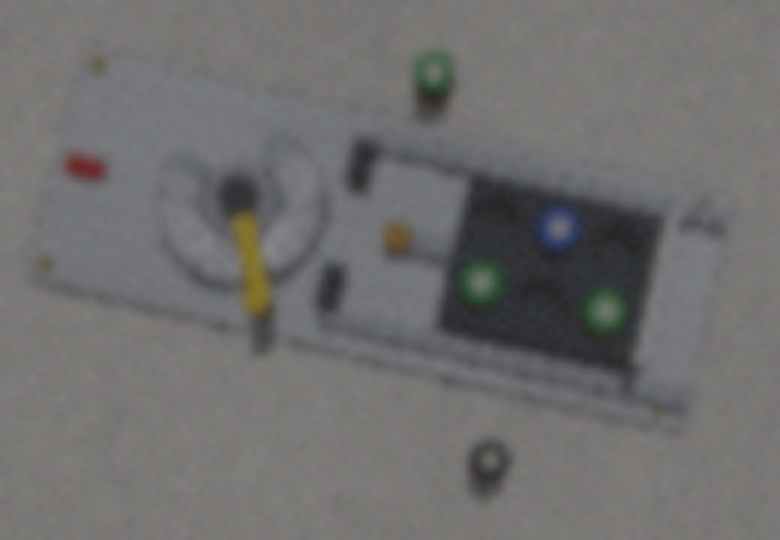

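```bash
cat > pose.py <<'E'
from h import *
P=lambda u,v,z:ray("top",180+u/6,160+v/6,z)
m=P(85,167,.014);a=P(238,190,.046)
s=[P(97,64,.012),P(44,265,.012),P(705,200,.012),P(660,410,.012)]
d=m-a;print("mark",m,"axis",a,"dist",np.linalg.norm(d[:2]),"yaw",np.arctan2(d[1],d[0]))
f=(s[0]+s[1]-s[2]-s[3])/2;c=sum(s)/4;print("screws c",c,"len",np.linalg.norm(f),"yaw",np.arctan2(f[1],f[0]))
yaw=np.arctan2(f[1],f[0]);ex=np.array([np.cos(yaw),np.sin(yaw),0]);ey=np.array([-ex[1],ex[0],0])
for n,q in(("c",c),("m",m),("a",a)):print(n,q@ex-c@ex+.010,q@ey-c@ey)
E
python3 - <<'E'
from pose import *
for z in(.044,.080):
  for uv in((257,305),(257,290)):
    p=P(*uv,z);q=p-a;print(z,uv,p,"r",np.linalg.norm(q[:2]),"cam",np.arctan2(q[1],q[0])-yaw)
print("cam pos top",-np.array(calibration("top")["R"]).T@calibration("top")["t"])
for n,uv,z in(("spA",(490,460),.05),("spB",(433,75),.05),("va",(605,310),.07),("vb",(558,228),.07),("vc",(481,283),.07)):
  p=P(*uv,z);print(n,p,(p-c)@ex+.01,(p-c)@ey)
E
```

```text
mark [0.57432867 0.18022856 0.014     ] axis [0.55711386 0.09509273 0.046     ] dist 0.08685884164748817 yaw 1.3712823665949467
screws c [0.53899179 0.02449023 0.012     ] len 0.3360136988404206 yaw 1.3463282062259712
c 0.01 0.0
m 0.16969682609332215 0.00021508443658524445
a 0.08286502698232577 -0.0019521800814162882
0.044 (257, 305) [0.49731967 0.08446011 0.044     ] r 0.06073218521958315 cam -4.311939890764055
0.044 (257, 290) [0.50510906 0.08458094 0.044     ] r 0.05305654940765849 cam -4.288476843804054
0.08 (257, 305) [0.49366004 0.08139869 0.08      ] r 0.06491466917640089 cam -4.2753695570299595
0.08 (257, 290) [0.50119516 0.08151558 0.08      ] r 0.05754337670501453 cam -4.249728520211079
cam pos top [ 0.38520889 -0.00932457  1.14684072]
spA [ 0.41785475 -0.03574899  0.05      ] -0.07569161233517414 0.10468951298288864
spB [ 0.61761284 -0.00608353  0.05      ] -0.0023066515875362157 -0.08345400568368036
va [ 0.49261447 -0.09337918  0.07      ] -0.11523540264559447 0.018977536775123954
vb [ 0.53433572 -0.06986454  0.07      ] -0.08302403808773212 -0.01646297019302241
vc [ 0.5061493  -0.03076965  0.07      ] -0.05118389347938459 0.01971837905203576
```

```bash
cat > go.py <<'E'
import sys
from h import *
# loader frame: axis (0.557,0.0965), yaw 1.352
yaw=1.352;A=np.array([.557,.0965]);E=np.array([[np.cos(yaw),-np.sin(yaw)],[np.sin(yaw),np.cos(yaw)]])
W=lambda lx,ly:A+E@np.array([lx-.085,ly])
def row(x,y,z,phi):
    """tool y axis at world angle phi, tool down"""
    o=get_obs();R0=Ro.from_rotvec(o["tool_rot"])
    yv=np.array([np.cos(phi),np.sin(phi),0]);zv=np.array([0,0,-1.]);xv=np.cross(yv,zv)
    R=Ro.from_matrix(np.c_[xv,yv,zv]);d=R0.inv().apply(np.array([x,y,z])-o["tool_pos"])*100
    return [round(float(v),2) for v in d]+[round(float(v),3) for v in (R0.inv()*R).as_rotvec()]
def arc(cam,z,r=.06):return row(*W(.085+r*np.cos(cam),r*np.sin(cam)),z,cam+yaw+np.pi/2-np.pi)
E
python3 -c "
from go import *
print(W(.085+.06*np.cos(2),.06*np.sin(2)));print(arc(2.0,.14))
o=get_obs()"
```

```text
[0.49832324 0.0839685 ]
[-43.67, -36.98, 9.88, -0.002, -0.001, -0.571]
```

```bash
python3 -m jog '[[-5,-4,1,0,0,-0.1,135],[-10,-8,2,0,0,-0.2,135],[-15,-12.5,3,0,0,-0.3,135],[-20,-16.5,4,0,0,-0.4,135],[-25,-21,5,0,0,-0.5,135],[-27.5,-23,5.5,0,0,-0.57,135],[-30,-25,6,0,0,-0.57,135],[-30,-25,6,0,0,-0.57,135]]'
python3 -c "
from go import *
print(arc(2.0,.14))"
```

```text
t: 0.77
tool_pos: [0.3827, 0.296, 0.1873]
tool_rot: [0.329, -3.123, 0.003]
contact_force: [1.5, 0.4, 0.6]
opening: 0.0401
[-6.9, -23.14, 4.76, -0.002, -0.001, -0.001]
```

```bash
python3 -m jog '[[-1,-4,0.8,0,0,0,135],[-2.2,-8,1.6,0,0,0,135],[-3.5,-12,2.4,0,0,0,135],[-4.7,-16,3.2,0,0,0,135],[-5.8,-20,4,0,0,0,135],[-6.9,-23.1,4.8,0,0,0,135],[-6.9,-23.1,4.8,0,0,0,135],[-6.9,-23.1,4.8,0,0,0,135]]'
python3 -c "
from go import *
save('wrist','w1')
from h import *
print(get_obs()['tool_pos'])
for c in(1.8,2.0,2.2): print(c,proj('wrist',np.r_[W(.085+.06*np.cos(c),.06*np.sin(c)),.08]))
print('hub',proj('wrist',np.r_[A,.046]),'mark',proj('wrist',np.r_[W(.172,0),.014]))
"
```

```text
t: 1.43
tool_pos: [0.4981, 0.0827, 0.1384]
tool_rot: [0.322, -3.121, 0.002]
contact_force: [-0.4, 0.4, -0.9]
opening: 0.0402
[0.49788792 0.08396397 0.13887601]
1.8 [270.8, 209.8]
2.0 [255.4, 208.3]
2.2 [240.0, 209.8]
hub [255.1, 254.9] mark [326.3, 269.1]
```

View pics/w1.png

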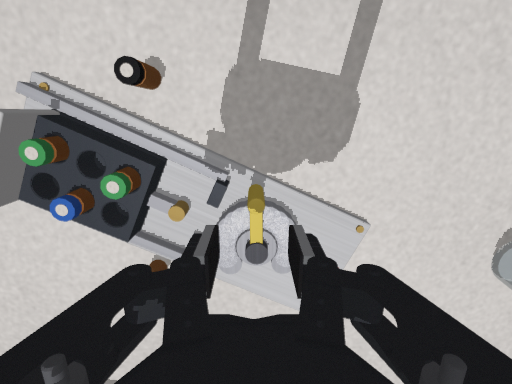

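```bash
python3 -c "
from go import *
im=cv2.imread('pics/w1.png')[170:280,190:330]
cv2.imwrite('pics/w1c.png',cv2.resize(im,None,fx=5,fy=5,interpolation=cv2.INTER_CUBIC))
for z in(.044,.08): print(z,proj('wrist',np.r_[W(.085+.06*np.cos(2),.06*np.sin(2)),z]))
print('tcp',proj('wrist',get_obs()['tool_pos']),calibration('wrist')['vfov'])
"
```

```text
0.044 [255.1, 194.5]
0.08 [255.4, 208.3]
tcp [256.1, 244.1] 71.44117086226443
```

View pics/w1c.png

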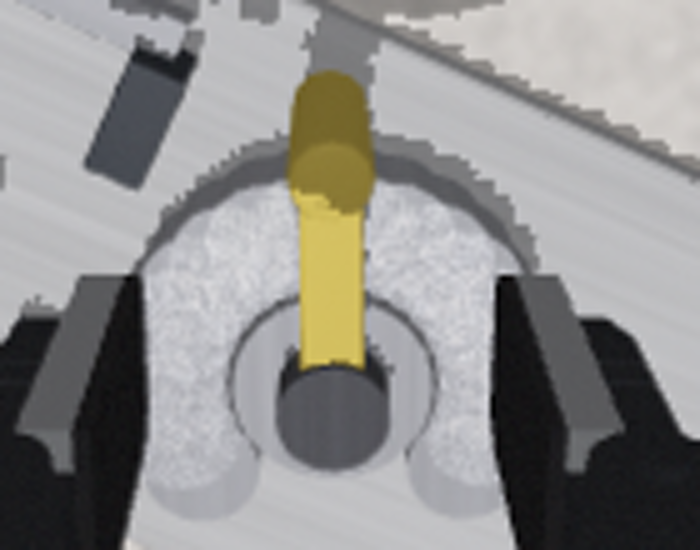

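The crop shows the peg top at wrist pixel (256,206), against (255,208) predicted, and the hub where expected. The cam is therefore at about 2.0 and the jaws straddle the peg. I'll lower them.

```bash
python3 -m jog '[[0,0,2,0,0,0,135],[0,0,4,0,0,0,135],[0,0,6,0,0,0,135],[0,0,7.8,0,0,0,135],[0,0,7.8,0,0,0,135]]'
python3 -c "
from go import *
for c in(1.85,1.7,1.55,1.4,1.3,1.2,1.1,1.0): print(c,arc(c,.061))"
```

```text
t: 1.9
tool_pos: [0.494, 0.0854, 0.0571]
tool_rot: [0.329, -3.114, 0.0]
contact_force: [-0.7, 0.5, -1.0]
opening: 0.0401
1.85 [-0.46, 0.67, -0.39, 0.0, -0.01, 0.15]
1.7 [-0.66, 1.54, -0.39, -0.001, -0.01, 0.3]
1.55 [-0.99, 2.38, -0.39, -0.001, -0.01, 0.45]
1.4 [-1.44, 3.16, -0.4, -0.002, -0.01, 0.6]
1.3 [-1.81, 3.64, -0.4, -0.003, -0.01, 0.7]
1.2 [-2.21, 4.08, -0.41, -0.003, -0.01, 0.8]
1.1 [-2.67, 4.47, -0.41, -0.004, -0.01, 0.9]
1.0 [-3.15, 4.82, -0.41, -0.004, -0.01, 1.0]
```

```bash
python3 -m jog '[[-0.5,0.5,-0.3,0,0,0.12,135],[-0.6,1.2,-0.4,0,0,0.24,135],[-0.8,1.8,-0.4,0,0,0.36,135],[-1.1,2.6,-0.4,0,0,0.48,135],[-1.4,3.1,-0.4,0,-0.01,0.6,135],[-1.8,3.6,-0.4,0,-0.01,0.7,135],[-2.2,4.1,-0.4,0,-0.01,0.8,135],[-2.7,4.5,-0.4,0,-0.01,0.9,135]]'
python3 -c "
from go import *
for c in(1.0,.85,.7,.55,.4,.3,.2,.1,0,-.1,-.2): print(c,arc(c,.061))"
```

```text
t: 2.57
tool_pos: [0.5107, 0.1362, 0.0623]
tool_rot: [1.065, 2.954, -0.006]
contact_force: [-1.1, -2.7, 0.6]
opening: 0.0401
1.0 [-0.12, 0.48, 0.13, -0.003, 0.003, 0.097]
0.85 [-0.28, 1.37, 0.12, -0.003, 0.003, 0.247]
0.7 [-0.56, 2.22, 0.12, -0.003, 0.003, 0.397]
0.55 [-0.97, 3.02, 0.12, -0.003, 0.003, 0.547]
0.4 [-1.5, 3.75, 0.12, -0.003, 0.004, 0.697]
0.3 [-1.9, 4.19, 0.12, -0.002, 0.004, 0.797]
0.2 [-2.35, 4.59, 0.12, -0.002, 0.004, 0.897]
0.1 [-2.84, 4.94, 0.12, -0.002, 0.004, 0.997]
0 [-3.36, 5.24, 0.12, -0.002, 0.004, 1.097]
-0.1 [-3.91, 5.48, 0.12, -0.002, 0.004, 1.197]
-0.2 [-4.47, 5.67, 0.12, -0.001, 0.004, 1.297]
```

```bash
python3 -m jog '[[-0.2,0.7,0,0,0,0.12,135],[-0.3,1.4,0.1,0,0,0.24,135],[-0.5,2.1,0.1,0,0,0.36,135],[-0.8,2.7,0.1,0,0,0.48,135],[-1.1,3.3,0.1,0,0,0.6,135],[-1.5,3.7,0.1,0,0,0.7,135],[-1.9,4.2,0.1,0,0,0.8,135],[-2.4,4.6,0.1,0,0,0.9,135]]'
python3 -c "
from go import *
save('wrist','w2')
for c in(.5,.4,.3,.2,.1,0): print(c,proj('wrist',np.r_[W(.085+.06*np.cos(c),.06*np.sin(c)),.08]))
print('hub',proj('wrist',np.r_[A,.046]),'mark',proj('wrist',np.r_[W(.172,0),.014]))
for c in(.2,.1,0,-.1,-.2,-.3): print(c,arc(c,.061))"
```

```text
t: 3.23
tool_pos: [0.558, 0.1578, 0.0624]
tool_rot: [2.246, 2.193, -0.006]
contact_force: [-2.5, 0.1, 0.1]
opening: 0.0403
0.5 [215.1, 265.6]
0.4 [226.6, 262.9]
0.3 [238.4, 261.2]
0.2 [250.5, 260.6]
0.1 [262.5, 261.0]
0 [274.4, 262.5]
hub [251.9, 311.1] mark [275.3, 178.4]
0.2 [-0.13, -0.11, 0.17, 0.001, 0.004, -0.009]
0.1 [-0.16, 0.49, 0.17, 0.001, 0.004, 0.091]
0 [-0.24, 1.08, 0.17, 0.001, 0.004, 0.191]
-0.1 [-0.39, 1.67, 0.17, 0.001, 0.004, 0.291]
-0.2 [-0.59, 2.23, 0.17, 0.001, 0.003, 0.391]
-0.3 [-0.84, 2.77, 0.17, 0.002, 0.003, 0.491]
```

View pics/w2.png

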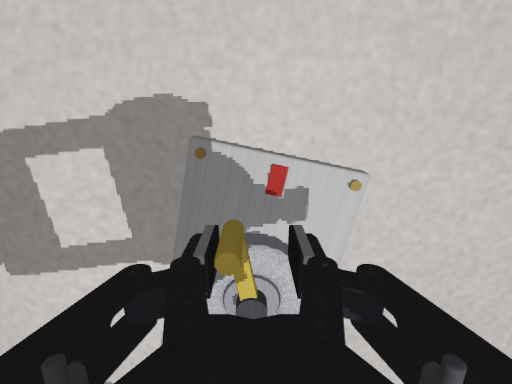

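The peg top is at (228,264), so the cam is at about 0.39, and the tool leads it by 0.2. The mark at (277,180) fits the prediction. The arc target is −0.2.

```bash
python3 -m jog '[[-0.2,0.5,0.1,0,0,0.09,135],[-0.2,1.1,0.1,0,0,0.19,135],[-0.4,1.7,0.1,0,0,0.29,135],[-0.6,2.2,0.1,0,0,0.39,135],[-0.6,2.2,0.1,0,0,0.39,135]]'
python3 -c "
from go import *
save('wrist','w3')
for c in(.2,.1,0,-.1): print(c,proj('wrist',np.r_[W(.085+.06*np.cos(c),.06*np.sin(c)),.08]))
print('hub',proj('wrist',np.r_[A,.046]),'mark',proj('wrist',np.r_[W(.172,0),.014]))
for c in(-.2,0): print(c,arc(c,.061))"
```

```text
t: 3.7
tool_pos: [0.5813, 0.1522, 0.0628]
tool_rot: [2.63, 1.713, -0.001]
contact_force: [0.4, 1.1, -0.2]
opening: 0.0405
0.2 [205.9, 267.9]
0.1 [217.0, 264.4]
0 [228.6, 261.8]
-0.1 [240.5, 260.2]
hub [252.0, 310.7] mark [228.2, 178.0]
-0.2 [-0.07, 0.05, 0.17, 0.003, 0.002, 0.006]
0 [-0.18, -1.15, 0.17, 0.003, 0.003, -0.194]
```

View pics/w3.png

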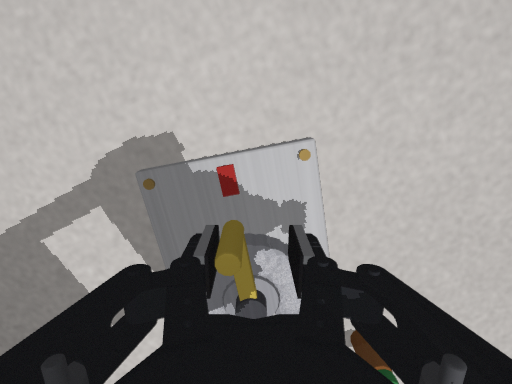

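The peg top is at (229,263), which puts the cam at 0.0 with the lever in line with the mark. Next: ease off, rise, and move behind the back plate.

```bash
python3 -m jog '[[0,-0.4,0,0,0,0,135],[0,-0.4,0,0,0,0,135],[0,-0.4,-4,0,0,0,135],[0,-0.4,-8,0,0,0,135],[0,-0.4,-12,0,0,0,135],[0,-0.4,-13,0,0,0,135],[0,-0.4,-13,0,0,0,135]]'
python3 -c "
from go import *
print('bottle',ray('top',381,193,.17),ray('top',366,207,0),'behind',W(-.185,0))
print(row(*W(-.185,0),.19,yaw+np.pi/2-np.pi))"
```

```text
t: 4.33
tool_pos: [0.58, 0.1549, 0.1991]
tool_rot: [2.621, 1.717, 0.015]
contact_force: [1.2, 0.1, -0.1]
opening: 0.04
bottle [ 0.53536942 -0.36407438  0.17      ] [ 0.51549863 -0.37483055  0.        ] behind [ 0.4983952  -0.16706304]
[-32.78, 5.36, 0.87, 0.013, -0.002, -0.192]
```

```bash
python3 -m jog '[[-4,0.6,0,0,0,-0.1,255],[-8,1.3,0,0,0,-0.19,255],[-12,2,0,0,0,-0.19,255],[-16,2.6,0,0,0,-0.19,255],[-20,3.3,0.2,0.01,0,-0.19,255],[-24,3.9,0.4,0.01,0,-0.19,255],[-28,4.6,0.6,0.01,0,-0.19,255],[-32,5.2,0.8,0.01,0,-0.19,255]]' 40
python3 -c "
from go import *
print(row(*W(-.185,0),.06,yaw+np.pi/2-np.pi))
save('top','t2');im=cv2.imread('pics/t2.png')[160:250,180:310]
cv2.imwrite('pics/t2c.png',cv2.resize(im,None,fx=6,fy=6,interpolation=cv2.INTER_CUBIC))
save('wrist','w4');print([proj('wrist',np.r_[W(-.14,s*.042),.078]) for s in(-1,0,1)])"
```

```text
t: 5.0
tool_pos: [0.4983, -0.1604, 0.1886]
tool_rot: [-2.45, -1.964, -0.003]
contact_force: [2.0, -1.2, 0.1]
opening: 0.0
[-0.68, 0.16, 12.86, 0.0, -0.002, -0.0]
[[300.3, 143.6], [254.2, 143.9], [208.2, 144.2]]
```

View pics/t2c.png

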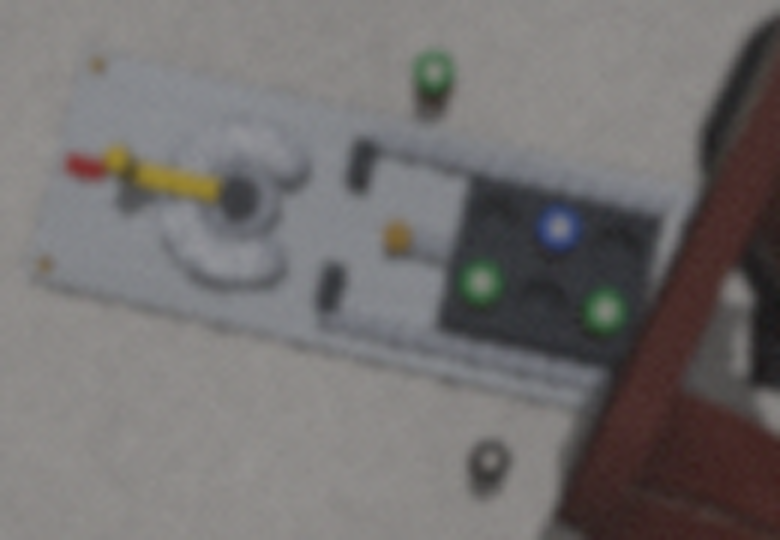

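View pics/w4.png

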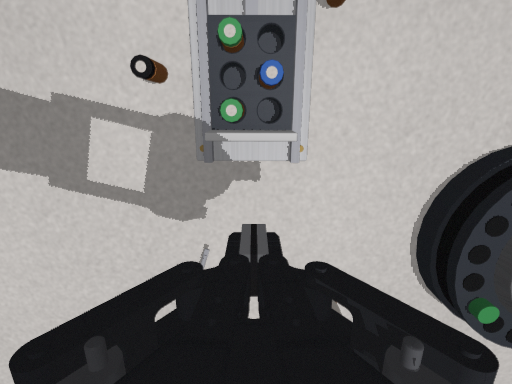

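The lever lies in line with the red mark: in the crop, the peg is at (118,160), the hub at (238,195) and the mark at (85,167). The carriage and vials haven't moved. In the wrist view the plate's top edge is near row 141, centred on column 251, as predicted. I'll descend behind it.

```bash
python3 -m jog '[[-0.7,0,3,0,0,0,255],[-0.7,0,7,0,0,0,255],[-0.7,0,10,0,0,0,255],[-0.7,0,12.5,0,0,0,255],[-0.7,0,13.3,0,0,0,255],[-0.7,0,13.3,0,0,0,255]]'
python3 -c "
from go import *
o=get_obs();print('loader x',.085+E.T@(o['tool_pos'][:2]-A),o['contact_force'])
print(row(*W(-.099,0),.055,yaw+np.pi/2-np.pi))"
```

```text
t: 5.6
tool_pos: [0.4931, -0.1678, 0.0514]
tool_rot: [-2.451, -1.953, 0.004]
contact_force: [-0.3, 0.4, -0.2]
opening: -0.0004
loader x [-0.18684725  0.08998009] [-0.26604613  0.4467215  -0.24675214]
[8.79, 0.44, -0.33, -0.008, -0.003, -0.006]
```

```bash
python3 -m jog '[[1.5,0.1,-0.2,0,0,0,255],[3,0.2,-0.3,0,0,0,255],[4,0.3,-0.3,0,0,0,255],[5,0.3,-0.3,0,0,0,255],[6,0.4,-0.3,0,0,0,255],[7,0.4,-0.3,0,0,0,255],[7.8,0.4,-0.3,0,0,0,255],[7.8,0.4,-0.3,0,0,0,255]]'
python3 -m jog '[[0.3,0,0,0,0,0,255],[0.6,0,0,0,0,0,255],[0.6,0,0,0,0,0,255]]'
python3 -c "
from go import *
o=get_obs();print('loader x',-.085+.085+E.T@(o['tool_pos'][:2]-A)+[.085,0],o['contact_force'])"
```

```text
t: 6.27
tool_pos: [0.5153, -0.091, 0.0551]
tool_rot: [-2.45, -1.954, 0.001]
contact_force: [-0.3, -0.7, 0.9]
opening: 0.0
t: 6.52
tool_pos: [0.5167, -0.0847, 0.055]
tool_rot: [-2.449, -1.954, 0.0]
contact_force: [0.3, -0.2, 0.1]
opening: -0.0002
loader x [-1.00601490e-01 -1.40201065e-05] [ 0.34756454 -0.19034493  0.09062969]
```

```bash
python3 -m jog '[[0.2,0,0,0,0,0,255],[0.4,0,0,0,0,0,255],[0.4,0,0,0,0,0,255],[0.4,0,0,0,0,0,255]]'
python3 -c "
from go import *
save('wrist','w5')
o=get_obs();print('loader x',E.T@(o['tool_pos'][:2]-A)+[.085,0],o['contact_force'])"
```

```text
t: 6.85
tool_pos: [0.5171, -0.083, 0.055]
tool_rot: [-2.451, -1.956, 0.007]
contact_force: [-2.7, -9.9, 0.3]
opening: 0.0
loader x [-9.88799712e-02 -4.48875659e-05] [-3.43427911 -9.44505847  0.44339964]
```

View pics/w5.png

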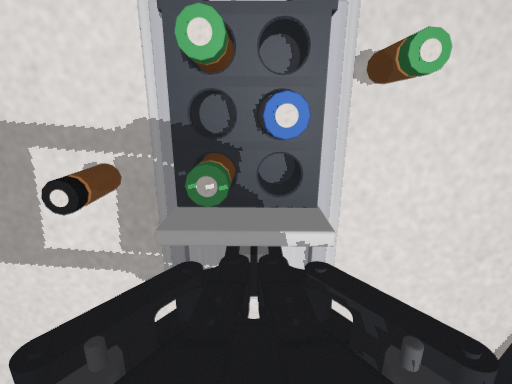

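The fingers rest flat on the plate and stall at 10 N at loader x −99, the expected home position. The vials stand upright. I'll back off and rise clear.

```bash
python3 -m jog '[[-2,0,0,0,0,0,255],[-4,0,0,0,0,0,255],[-6,0,0,0,0,0,255],[-6,0,-4,0,0,0,255],[-7,0,-8,0,0,0,255],[-10,0,-12,0,0,0,255],[-14,0,-15,0,0,0,255],[-14,0,-15,0,0,0,255]]'
python3 -c "
from go import *
save('top','t3');im=cv2.imread('pics/t3.png')[160:250,180:310]
cv2.imwrite('pics/t3c.png',cv2.resize(im,None,fx=6,fy=6,interpolation=cv2.INTER_CUBIC))
pr=lambda X:[round(6*(a-b)) for a,b in zip(proj('top',X),(180,160))]
for n,x,y,z in(('va',-.115,.019,.07),('vb',-.083,-.0165,.07),('vc',-.051,.0197,.07),('peg',.145-.0,0,.08)): print(n,pr(np.r_[W(x+(.052 if n!='peg' else 0),y),z]))
print(get_obs()['tool_pos'],get_obs()['contact_force'])"
```

```text
t: 7.57
tool_pos: [0.4885, -0.2232, 0.2105]
tool_rot: [2.456, 1.955, -0.002]
contact_force: [0.3, -0.5, 0.3]
opening: 0.0001
va [507, 283]
vb [460, 201]
vc [383, 256]
peg [113, 154]
[ 0.48854466 -0.22424811  0.2107366 ] [-0.9005297  -2.47482392  1.09033161]
```

View pics/t3c.png

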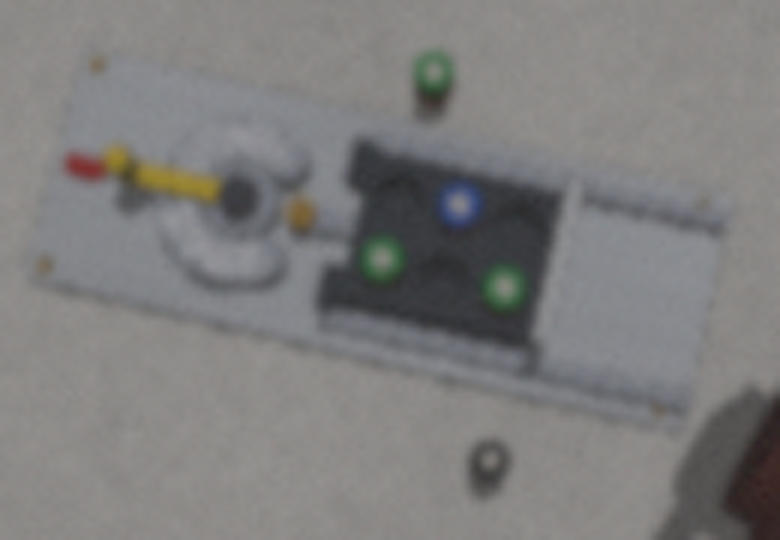

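The rack is against both stops. The vials at (505,286), (460,204) and (382,258) are within 3 crop pixels of where a full 52 mm of travel puts them, and the lever is still on the mark. I'll hand the job in.

```bash
python3 -m jog '[[0,0,0,0,0,0,255],[0,0,0,0,0,0,255],[0,0,0,0,0,0,255]]'; python3 -c "
from station import *
print(finish_job())"
```

```text
t: 7.87
tool_pos: [0.4881, -0.223, 0.2088]
tool_rot: [-2.459, -1.955, 0.003]
contact_force: [-0.5, 0.7, 0.2]
opening: -0.0
the job is handed in; nothing more can be done
None
```

The lever now points at the red mark and the carriage is fully home; I handed the job in at 7.9 s of the 56 s, and it reports no verdict.

- **Lever:** With the jaws loosely straddling the peg, I pushed it round from about 2.0 rad. The wrist picture put the cam at about 0.0 rad with the carriage still back, and the last top view shows the lever still on the mark.
- **Carriage:** I pushed it by the white back plate with closed fingertips until it stalled at about 10 N, at the position expected for home.
- **Last checks:** The final top view shows the rack against both stops. The vial caps are within about 3 pixels, in a 6x enlargement, of where 52 mm of travel puts them. The vials look upright and both spare vials are where they were. The arm was withdrawn clear, with force readings at noise level.
- **Not checked:** I did not re-image the reagent bottle, beaker or screwdriver at the end; no move passed close to the bottle or beaker, and the fingers stayed above the screwdriver. No check failed or disagreed.

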